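# Move three containers on to their next lab stations

### The job

Three containers on the bench must each move on to their next station: the wide jar from the stirrer to the balance pan, the flat box from the balance to the white tray, and the tall bottle from the tray to the stirrer plate, each standing upright in the middle of its new place. None of them may be set down on the bare bench top or be dropped or tipped over; the round cork mat is free for parking one of them on the way. Leave the stack of dishes and the little brown vial where they are.

Things in the scene. Friction and masses are not known exactly. Their poses are not given: they have to be found in the camera images.
- jar: wide white squat jar with a paper label and a flat white screw lid, round, 62 mm diameter up to 48 mm, lid 56 mm diameter, 68 mm tall, about 0.22 kg; loose; starts on the stirrer plate. Origin: centre of its underside, z up.
- bottle: tall slim white bottle with a paper label and a narrow black cap, round, 50 mm diameter up to 70 mm, then a shoulder to a 30 mm cap, 102 mm tall, about 0.18 kg; loose; starts in the white tray. Origin: centre of its underside, z up.
- slidebox: closed rectangular slide box, grey below and white lid, lid fixed to it, 85 mm (its x) by 50 mm (its y) by 42 mm tall, about 0.16 kg; loose; starts on the balance pan. Origin: centre of its underside, z up.
- stirrer_plate (a point): centre of the top face of the round bare-metal plate, 108 mm diameter, of a small white magnetic stirrer (housing 150 by 120 mm; plate 56 mm above the bench, the highest part). z up, -x towards its front with the knob. Fixed.
- balance_pan (a point): centre of the top face of the square steel pan, 118 by 118 mm, of a grey compact balance (housing 170 by 135 mm; pan top 42 mm above the bench, the highest part). The pan does not give. z up, -x towards its display. Fixed.
- tray_floor (a point): centre of the inner floor of a shallow white square tray, 150 by 150 mm outside, bench top at height 0; walls 4 mm thick and 10 mm above the floor; floor 4 mm above the bench. z up, x and y along its sides. Fixed.
- mat_top (a point): centre of the top of the free round cork mat, 110 mm diameter, 8 mm thick. z up. Fixed; starts empty.
- dishes: stack of three flat round dishes with white tops, 91 mm diameter, 41 mm tall, loose, to be left alone. Origin: centre of its underside.
- vial: little brown glass vial with black cap, 28 mm diameter, 46 mm tall, loose, to be left alone. Origin: centre of its underside.

How it is judged:
At the end, for the whole second after the job is handed in: The jar is on the balance pan, the slide box on the tray floor and the bottle on the stirrer plate, each within 15 mm of the centre, standing on its underside upright within 0.1 rad, its underside within 6 mm above the surface, released and at rest (horizontal distance between jar and balance_pan below 0.015 m and z of jar in the frame of balance_pan between -0.004 and 0.006 m and angle between each of jar, slidebox, bottle's own z axis and vertical below 0.1 rad and linear speed of each of jar, slidebox, bottle below 0.02 m/s and angular speed of each of jar, slidebox, bottle below 0.2 rad/s and contact force between each of jar, slidebox, bottle and the fingers below 0.05 N and horizontal distance between slidebox and tray_floor below 0.015 m and z of slidebox in the frame of tray_floor between -0.004 and 0.006 m and horizontal distance between bottle and stirrer_plate below 0.015 m and z of bottle in the frame of stirrer_plate between -0.004 and 0.006 m); the robot touches nothing.
It fails at once if a container is set down on the bare bench (its underside lower than 1.5 mm above it) (height (world z) of any of jar, slidebox, bottle below 0.0015 m).
It fails at once if a container is tipped over (more than 0.7 rad) (angle between any of jar, slidebox, bottle's own z axis and vertical above 0.7 rad).
It fails at once if a container is dropped (falls freely, untouched by the fingers, faster than 0.7 m/s) ((linear speed of jar above 0.7 m/s and contact force between jar and the fingers below 0.01 N) or (linear speed of slidebox above 0.7 m/s and contact force between slidebox and the fingers below 0.01 N) or (linear speed of bottle above 0.7 m/s and contact force between bottle and the fingers below 0.01 N)).
It fails at once if the dishes or the vial are moved more than 30 mm or the vial is knocked over (distance of any of dishes, vial from where it was at the start of the episode above 0.03 m or angle between vial's own z axis and vertical above 0.7 rad).
It also fails if it takes over 112 s, if anything falls off the work surface, if the arm or the gripper's body presses on something with over 40 N, if the wrist force passes 120 N, or if a joint passes its speed limit or range.

### The arm

A 6-joint arm with a two-finger parallel gripper is mounted at the origin on the work surface. World frame = base frame: x ahead of the robot, y to its left, z up, the work surface at z = 0. Lengths are in m, angles in rad, forces in N, time in s.
With the tool pointing down it reaches from about 0.375 to 0.9 m from the base axis. Payload 3.1 kg.
Tool frame: the origin (TCP) lies at the very end of the fingers, on their centre line; the grasp point (between the pads) lies 19 mm behind it; z points along the fingers, y is the direction in which the jaws open and shut (so a half turn about z gives the same grasp; the last joint's range is limited). The gripper opens to 85 mm and grips with 20 to 120 N. Pads are 22 mm wide; open, the fingers measure 114 mm over their backs; the gripper's body (76 mm by 85 mm) begins 54 mm behind the grasp point. The pads swing forward as they close: fully open they stand 13 mm farther back than shut.
Start: joints at [-1.403, 0.527, 1.433, -0, 1.181, -0.178], TCP at [0.212, -0.588, 0.231] pointing down, gripper open.
Joint ranges: [-3.08, 3.08], [-0.75, 2.2], [0.22, 2.44], [-1.43, 4.57], [0, 2.65], [-2.85, 2.85]. Speed limits (rad/s): [2.79, 2.79, 3.14, 3.14, 3.14, 3.14].

### API

Orientations are given as a unit quaternion [x, y, z, w].
In Python, from station import manip gives the robot as it stands.
- The arm moves only by the tool send_rows, never from a script. Its argument "motion" is a list of rows, each an object with "gripper": the finger opening in mm, from 0 to 85.4; "travel": the shift along the tool's x, y, z in mm, a list of three; "rotation": the turn, a rotation vector about the tool's x, y, z in degrees, a list of three. In form: [{"gripper": gripper, "travel": [x, y, z], "rotation": [ax, ay, az]}, ...]. A call has 1 to 12 rows; each row shifts and turns the commanded pose from where the row before left it, along the tool's axes as they then stand; what a row does not reach is not made up. A row lasts 1/12 s, in which the tool goes at most 41.7 mm and 7.16 degrees, less where a joint would pass 70% of its speed; a pose out of reach is approached as far as the arm can. A call is refused whole if a number of a shift passes 41.7 or a number of a turn 7.16, either way. A call with a gripper value outside its range is refused whole. The fingers move at their own pace and stop on an object; "newtons" is the grip in N (left out, the last holds). Time passes only in rows, so rows that do not move let the fingers close. It gives the time, the measured TCP pose, the force and the opening at its end, in the units of the state.
- manip.sense(): the state, without advancing time (a new reading comes with each control period).
- manip.snapshot(name): name is "scene" or "top"; returns the picture (420x560x3 uint8, red, green, blue); there is no depth.
- manip.calibration(name): a dict with "fx", "fy", "cx", "cy" (pixels), "k1" (the pictures are not rectified: a ray, as slopes to the right and down, at radius r is drawn at 1 + k1 r^2 times it, then the intrinsics apply), "cam_to_world" (4x4, takes a point from camera to world coordinates). Camera axes: x right, y down, z forward; pixel columns grow to the right and rows downward; lengths in m; the calibration is good to about 2 mm. A picture is of the moment at which its call begins. calibration takes no time and is no camera call.
- manip.sign_off(): hands the job in, once; it reports no verdict.
The state is a dict: "t": time; "q": joint angles; "qd": joint speeds; "tau": joint torques, N m; "tcp_pos": TCP position; "tool_rot": TCP orientation; "force": force on the tool from outside, world axes, zero at the start; "ft_torque": the same for the moment, N m; "finger_gap": opening from 0.0 (shut) to 1.0 (fully open).
Only numpy, scipy, OpenCV 4.12 (cv2) and the standard library are available. Lean on these libraries where they do the work, as an engineer would, in place of code of your own. Each camera call takes 0.05 s, during which the arm holds its last target. There are 200 camera calls.

## Working session

There is one attempt and no reset: what is moved stays moved. The work goes in short steps, Python scripts to look and compute and a tool call to move; the robot and the scene stay as the last step left them, time stands still between calls to the robot, and variables do not carry over. Pictures are saved under pics/ and viewed, about 12 in all and at most 16, crops included, and the job is handed in when it is done.

Besides the shell and the picture viewer there is one more tool, called after "Emit:" as name([rows], argument=value, ...), one row to a line, values as JSON. send_rows: Moves the arm, as the interface text tells. Its arguments: {"type":"object","properties":{"motion":{"type":"array","items":{"type":"object","properties":{"gripper":{"type":"number"},"travel":{"type":"array","items":{"type":"number"}},"rotation":{"type":"array","items":{"type":"number"}}}}},"newtons":{"type":"number"}},"required":["motion"]}

```bash
mkdir -p pics; python3 - <<'E'
from station import manip
import cv2,numpy as np
np.set_printoptions(precision=4,suppress=True)
for n in("scene","top"):
    im=manip.snapshot(n); cv2.imwrite(f"pics/{n}0.png",im[:,:,::-1])
    c=manip.calibration(n); print(n,{k:np.round(v,4).tolist() for k,v in c.items()})
s=manip.sense();print(s)
E
```

```text
scene {'fx': 533.8465, 'fy': 533.8465, 'cx': 279.579, 'cy': 208.6923, 'k1': -0.0055, 'cam_to_world': [[-0.7255, 0.3722, -0.579, 1.1764], [0.6883, 0.3965, -0.6075, 0.7087], [0.0034, -0.8392, -0.5438, 0.703], [0.0, 0.0, 0.0, 1.0]]}
top {'fx': 433.8379, 'fy': 433.8379, 'cx': 285.1568, 'cy': 205.6944, 'k1': 0.0185, 'cam_to_world': [[-0.0119, -0.9857, 0.1682, 0.3846], [-0.9988, 0.0197, 0.0447, -0.0159], [-0.0473, -0.1674, -0.9847, 0.8668], [0.0, 0.0, 0.0, 1.0]]}
{'t': 0.1, 'q': array([-1.4025,  0.5284,  1.4338, -0.    ,  1.1814, -0.1785]), 'qd': array([ 0.0005, -0.0016, -0.0016,  0.001 , -0.0005, -0.0018]), 'tau': array([ -0.0007, -44.3304, -17.8587,  -0.0002,   0.0039,  -0.    ]), 'tcp_pos': array([ 0.2123, -0.5871,  0.2304]), 'tool_rot': array([ 0.985 ,  0.1725, -0.    , -0.001 ]), 'force': array([-0.2647, -0.0877,  0.163 ]), 'ft_torque': array([-0.0587, -0.045 ,  0.0037]), 'finger_gap': 1.0017817205116033}
```

View pics/scene0.png

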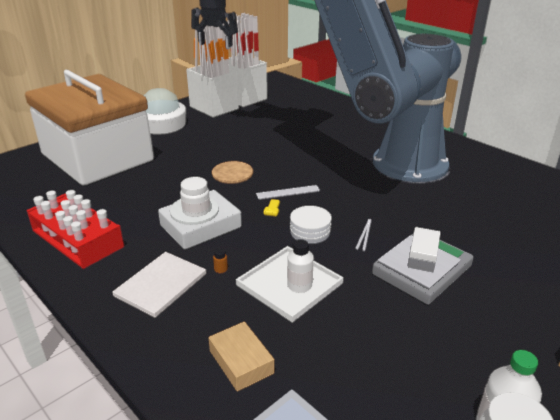

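View pics/top0.png

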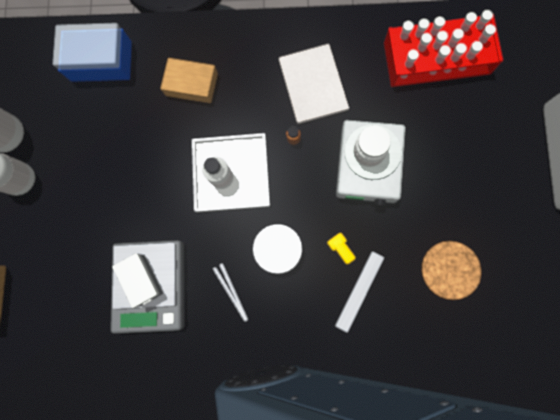

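The scene view shows jar on stirrer (195,200), bottle in tray (300,265), box on balance (425,245). The top view shows jar (373,145), bottle cap (213,166), box (136,280), and mat (452,270). Next I'll segment these in enlarged crops.

```bash
cat > h.py <<'E'
from station import manip
import cv2,numpy as np
np.set_printoptions(precision=4,suppress=True)
def ray(n,uv):
    c=manip.calibration(n);T=np.array(c["cam_to_world"])
    uv=np.atleast_2d(uv).astype(float)
    d=(uv-[c["cx"],c["cy"]])/[c["fx"],c["fy"]]; s=d.copy()
    for _ in range(8): s=d/(1+c["k1"]*(s**2).sum(1,keepdims=True))
    return T[:3,3],np.c_[s,np.ones(len(s))]@T[:3,:3].T
def onz(n,uv,z):
    o,d=ray(n,uv); return o+d*((z-o[2])/d[:,2:])
def px(n,P):
    c=manip.calibration(n);T=np.array(c["cam_to_world"])
    p=(np.atleast_2d(P)-T[:3,3])@T[:3,:3]; s=p[:,:2]/p[:,2:]
    return s*(1+c["k1"]*(s**2).sum(1,keepdims=True))*[c["fx"],c["fy"]]+[c["cx"],c["cy"]]
E
python3 - <<'E'
import cv2
im=cv2.imread("pics/top0.png")
a=cv2.resize(im[120:220,180:280],None,fx=4,fy=4,interpolation=cv2.INTER_CUBIC)
b=cv2.resize(im[235:335,95:195],None,fx=4,fy=4,interpolation=cv2.INTER_CUBIC)
c=cv2.resize(im[112:212,325:425],None,fx=4,fy=4,interpolation=cv2.INTER_CUBIC)
import numpy as np
cv2.imwrite("pics/crop.png",cv2.resize(np.hstack([a,b]),(800,400)))
cv2.imwrite("pics/crop2.png",c)
E
```

```text
(no output)
```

View pics/crop.png

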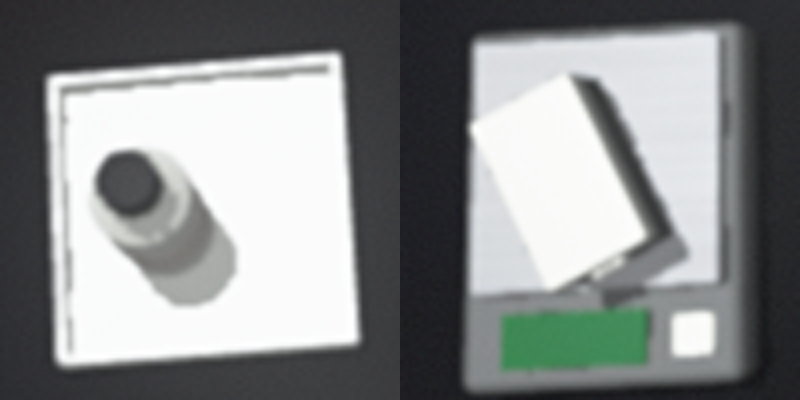

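View pics/crop2.png

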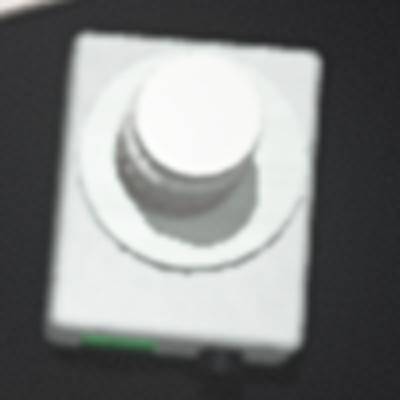

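Crop: tray corners (47,76),(342,54),(360,343),(58,366); cap at (129,183). Box lid corners are (70,128),(172,74),(252,238),(153,290) and pan corners (73,38),(319,33),(319,285),(70,295). Crop2: lid centre (198,115), plate centre (193,157).

```bash
python3 - <<'E'
from h import *
def C(p,o): return (np.array(p,float)+.5)/4-.5+o
A=[180,120];B=[95,235];D=[325,112]
def show(n,P):
    print(n,P.mean(0),"edges mm",np.linalg.norm(P-np.roll(P,-1,0),axis=1)*1e3,"ang",[round(float(np.degrees(np.arctan2(*(P[(i+1)%4]-P[i])[[1,0]]))),1) for i in range(4)] if len(P)==4 else "")
show("tray",onz("top",C([(47,76),(342,54),(360,343),(58,366)],A),.014))
show("box",onz("top",C([(70,128),(172,74),(252,238),(153,290)],B),.084))
show("pan",onz("top",C([(73,38),(319,33),(319,285),(70,295)],B),.042))
for n,p,r,o,z in(("cap",(129,183),33,A,.106),("lid",(198,115),62,D,.124),("plate",(193,157),115,D,.056)):
    P=onz("top",C([p,(p[0]-r,p[1]),(p[0]+r,p[1])],o),z);print(n,P[0],"dia",np.linalg.norm(P[2]-P[1]))
im=cv2.imread("pics/top0.png");h=cv2.cvtColor(im,cv2.COLOR_BGR2HSV)
m=cv2.inRange(h,(5,80,80),(25,255,255));m[:, :400]=0;m[:200]=0
mo=cv2.moments(m,True);c=[mo['m10']/mo['m00'],mo['m01']/mo['m00']];print("mat",onz("top",c,.008),np.sqrt(mo['m00']*4/np.pi))
for n,c,z in(("dishes",(277,248),.041),("vial",(293,134),.046)):print(n,onz("top",c,z))
# cross-view: predicted scene pixels
for n,c,z in(("cap",C((129,183),A),.106),("lid",C((198,115),D),.124),("mat",c,.008)):print(n,"scene px",px("scene",onz("top",c,z)))
print("ray of mat scene", onz("scene",(233,172),.008),"jar lid",onz("scene",(194,185),.124),"cap",onz("scene",(301,247),.106))
E
```

```text
tray [0.603  0.1344 0.014 ] edges mm [153.3062 151.2778 152.4932 152.3493] ang [-87.1, -176.8, 93.3, 3.5]
box [0.3876 0.2925 0.084 ] edges mm [51.5457 83.7955 49.0734 83.4429] ang [-62.6, -151.6, 116.8, 30.1]
pan [0.3972 0.2933 0.042 ] edges mm [119.983 118.239 118.311 121.102] ang [-89.8, -178.1, 91.5, 2.7]
cap [0.5918 0.1514 0.106 ] dia 0.03033609704101326
lid [ 0.6252 -0.1407  0.124 ] dia 0.0541296369481272
plate [ 0.6264 -0.1488  0.056 ] dia 0.10918603153523083
mat [[ 0.3998 -0.2946  0.008 ]] 59.89982501697053
dishes [[0.4443 0.0381 0.041 ]]
vial [[0.668  0.0041 0.046 ]]
cap scene px [[300.1193 241.9903]]
lid scene px [[192.8948 182.6912]]
mat scene px [[217.3132 267.3118]]
ray of mat scene [[ 0.403  -0.2841  0.008 ]] jar lid [[ 0.6293 -0.1311  0.124 ]] cap [[0.6017 0.1635 0.106 ]]
```

```bash
python3 - <<'E'
from h import *
for n,roi in(("scene",(150,195,205,262)),("top",(230,310,410,490))):
    im=cv2.imread(f"pics/{n}0.png");h=cv2.cvtColor(im,cv2.COLOR_BGR2HSV)
    m=cv2.inRange(h,(3,70,60),(25,255,255));k=np.zeros_like(m);k[roi[0]:roi[1],roi[2]:roi[3]]=1;m*=k
    c=max(cv2.findContours(m,0,1)[0],key=cv2.contourArea);e=cv2.fitEllipse(cv2.convexHull(c));print(n,e,onz(n,e[0],.008))
print(px("scene",[[.3998,-.2946,.008],[.6252,-.1407,.124],[.5918,.1514,.106],[.6264,-.1488,.056]]))
im=cv2.imread("pics/scene0.png")[160:300,150:350]
cv2.imwrite("pics/s.png",cv2.resize(im,(800,560),interpolation=cv2.INTER_CUBIC))
E
```

```text
scene ((231.90818786621094, 171.7281951904297), (23.542236328125, 42.36912155151367), 86.97069549560547) [[ 0.4042 -0.2873  0.008 ]]
top ((451.102294921875, 269.904052734375), (58.520057678222656, 62.54117965698242), 128.3568878173828) [[ 0.3998 -0.2945  0.008 ]]
[[231.4643 170.2195]
 [192.9091 182.6936]
 [300.0883 241.9868]
 [192.9136 207.9255]]
```

View pics/s.png

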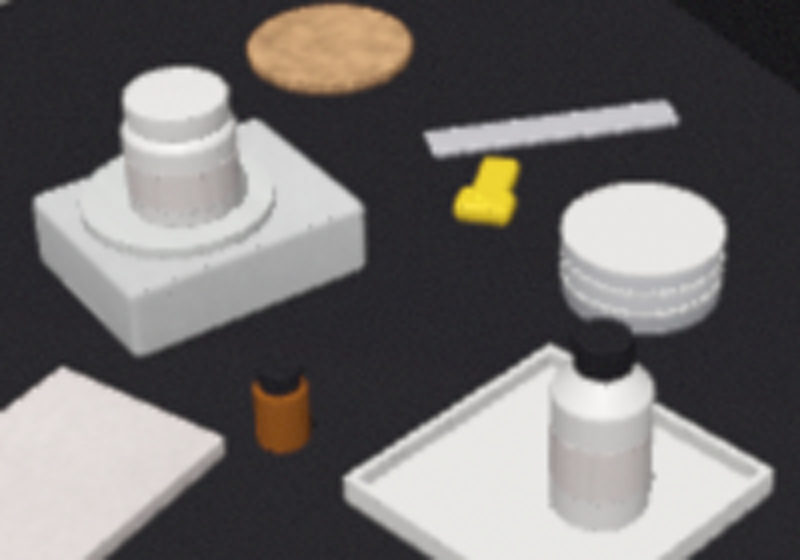

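Emit:
send_rows([
  {"gripper": 85, "travel": [0, 0, 0], "rotation": [0, 0, 6.6]},
  {"gripper": 85, "travel": [0, 0, 0], "rotation": [0, 0, 6.6]},
  {"gripper": 85, "travel": [0, 0, 0], "rotation": [0, 0, 6.7]},
  {"gripper": 85, "travel": [0, 0, 0], "rotation": [0, 0, 0]},
])

```text
t: 0.43
tcp_pos: [0.2124, -0.5874, 0.2308]
tool_rot: [1.0, -0.001, -0.0, -0.001]
force: [-0.4, 1.3, -1.2]
finger_gap: 0.995
```

Scene crop: jar lid centre is at (177,95) and plate at (178,200), i.e. 1–2 px from the top-view predictions (about 2–3 mm). The views agree, so I'm moving to the jar.

Emit:
send_rows([
  {"gripper": 85, "travel": [25, -27, 0], "rotation": [0, 0, 0]},
  {"gripper": 85, "travel": [25, -27, 0], "rotation": [0, 0, 0]},
  {"gripper": 85, "travel": [25, -27, 0], "rotation": [0, 0, 0]},
  {"gripper": 85, "travel": [25, -27, 0], "rotation": [0, 0, 0]},
  {"gripper": 85, "travel": [25, -27, 0], "rotation": [0, 0, 0]},
  {"gripper": 85, "travel": [25, -27, 0], "rotation": [0, 0, 0]},
  {"gripper": 85, "travel": [25, -27, 0], "rotation": [0, 0, 0]},
  {"gripper": 85, "travel": [25, -27, 0], "rotation": [0, 0, 0]},
  {"gripper": 85, "travel": [25, -27, 0], "rotation": [0, 0, 0]},
  {"gripper": 85, "travel": [25, -27, 0], "rotation": [0, 0, 0]},
  {"gripper": 85, "travel": [25, -27, 0], "rotation": [0, 0, 0]},
  {"gripper": 85, "travel": [25, -27, 0], "rotation": [0, 0, 0]},
])

```text
t: 1.43
tcp_pos: [0.5135, -0.2623, 0.2311]
tool_rot: [1.0, 0.001, -0.0, -0.0]
force: [0.6, -0.6, 0.3]
finger_gap: 0.991
```

Emit:
send_rows([
  {"gripper": 85, "travel": [28, -31, 0], "rotation": [0, 0, 0]},
  {"gripper": 85, "travel": [28, -31, 0], "rotation": [0, 0, 0]},
  {"gripper": 85, "travel": [28, -31, 0], "rotation": [0, 0, 0]},
  {"gripper": 85, "travel": [29, -31, 0], "rotation": [0, 0, 0]},
  {"gripper": 85, "travel": [0, 0, 20], "rotation": [0, 0, 0]},
  {"gripper": 85, "travel": [0, 0, 20], "rotation": [0, 0, 0]},
  {"gripper": 85, "travel": [0, 0, 20], "rotation": [0, 0, 0]},
  {"gripper": 85, "travel": [0, 0, 0], "rotation": [0, 0, 0]},
  {"gripper": 85, "travel": [0, 0, 0], "rotation": [0, 0, 0]},
])

```text
t: 2.18
tcp_pos: [0.624, -0.1403, 0.1701]
tool_rot: [1.0, 0.001, -0.002, -0.001]
force: [-0.3, -0.4, -0.7]
finger_gap: 0.994
```

```bash
python3 - <<'E'
from h import *
s=manip.sense();print(s["t"],s["tcp_pos"],s["tool_rot"])
for n in("scene","top"):cv2.imwrite(f"pics/{n}1.png",manip.snapshot(n)[:,:,::-1]);print(px(n,s["tcp_pos"]))
a=cv2.imread("pics/scene1.png")[80:280,100:300];b=cv2.imread("pics/top1.png")[80:280,280:480]
cv2.imwrite("pics/c1.png",cv2.resize(np.hstack([a,b]),(800,400)))
E
```

```text
2.1833 [ 0.624  -0.1403  0.1701] [ 1.      0.0008 -0.0016 -0.0007]
[[191.6089 163.662 ]]
[[378.2155 132.2873]]
```

View pics/c1.png

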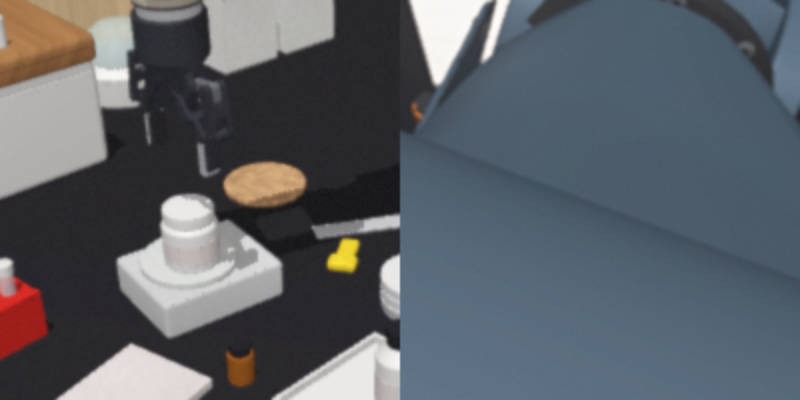

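Scene crop: open fingertips at (150,143) and (208,172) straddle the lid at (188,210), within about 4 mm. Descending with a 2 mm shift in y.

Emit:
send_rows([
  {"gripper": 85, "travel": [0, -2, 20], "rotation": [0, 0, 0]},
  {"gripper": 85, "travel": [0, 0, 20], "rotation": [0, 0, 0]},
  {"gripper": 85, "travel": [0, 0, 20], "rotation": [0, 0, 0]},
  {"gripper": 85, "travel": [0, 0, 20], "rotation": [0, 0, 0]},
  {"gripper": 85, "travel": [0, 0, 16], "rotation": [0, 0, 0]},
  {"gripper": 85, "travel": [0, 0, 8], "rotation": [0, 0, 0]},
  {"gripper": 85, "travel": [0, 0, 0], "rotation": [0, 0, 0]},
  {"gripper": 85, "travel": [0, 0, 0], "rotation": [0, 0, 0]},
])

```text
t: 2.95
tcp_pos: [0.6257, -0.1393, 0.0683]
tool_rot: [1.0, -0.0, 0.001, 0.0]
force: [-0.5, 0.2, 0.0]
finger_gap: 0.996
```

Emit:
send_rows([
  {"gripper": 50, "travel": [0, 0, 0], "rotation": [0, 0, 0]},
  {"gripper": 50, "travel": [0, 0, 0], "rotation": [0, 0, 0]},
  {"gripper": 50, "travel": [0, 0, 0], "rotation": [0, 0, 0]},
  {"gripper": 50, "travel": [0, 0, 0], "rotation": [0, 0, 0]},
  {"gripper": 50, "travel": [0, 0, 0], "rotation": [0, 0, 0]},
  {"gripper": 50, "travel": [0, 0, 0], "rotation": [0, 0, 0]},
  {"gripper": 50, "travel": [0, 0, 0], "rotation": [0, 0, 0]},
  {"gripper": 50, "travel": [0, 0, 0], "rotation": [0, 0, 0]},
], newtons=40)

```text
t: 3.62
tcp_pos: [0.6263, -0.1396, 0.0693]
tool_rot: [1.0, -0.0, 0.002, 0.001]
force: [-0.1, -1.4, 6.1]
finger_gap: 0.715
```

Emit:
send_rows([
  {"gripper": 50, "travel": [0, 0, -10], "rotation": [0, 0, 0]},
  {"gripper": 50, "travel": [0, 0, -20], "rotation": [0, 0, 0]},
  {"gripper": 50, "travel": [0, 0, -20], "rotation": [0, 0, 0]},
  {"gripper": 50, "travel": [-15, 10, -10], "rotation": [0, 0, 0]},
  {"gripper": 50, "travel": [-30, 20, 0], "rotation": [0, 0, 0]},
  {"gripper": 50, "travel": [-30, 20, 0], "rotation": [0, 0, 0]},
  {"gripper": 50, "travel": [-30, 20, 0], "rotation": [0, 0, 0]},
  {"gripper": 50, "travel": [-30, 20, 0], "rotation": [0, 0, 0]},
  {"gripper": 50, "travel": [-30, 20, 0], "rotation": [0, 0, 0]},
  {"gripper": 50, "travel": [-30, 20, 0], "rotation": [0, 0, 0]},
  {"gripper": 50, "travel": [-20, 15, 0], "rotation": [0, 0, 0]},
  {"gripper": 50, "travel": [-10, 7, 0], "rotation": [0, 0, 0]},
])

```text
t: 4.62
tcp_pos: [0.3971, -0.2916, 0.1276]
tool_rot: [1.0, -0.002, -0.001, -0.0]
force: [0.3, -0.3, -2.0]
finger_gap: 0.706
```

Emit:
send_rows([
  {"gripper": 50, "travel": [0, 0, 20], "rotation": [0, 0, 0]},
  {"gripper": 50, "travel": [0, 0, 20], "rotation": [0, 0, 0]},
  {"gripper": 50, "travel": [0, 0, 20], "rotation": [0, 0, 0]},
  {"gripper": 50, "travel": [0, 0, 20], "rotation": [0, 0, 0]},
  {"gripper": 50, "travel": [0, 0, 0], "rotation": [0, 0, 0]},
  {"gripper": 50, "travel": [0, 0, 0], "rotation": [0, 0, 0]},
])

```text
t: 5.12
tcp_pos: [0.3993, -0.2899, 0.0469]
tool_rot: [1.0, -0.0, -0.001, -0.001]
force: [-0.2, 0.1, -0.9]
finger_gap: 0.71
```

```bash
python3 - <<'E'
from h import *
s=manip.sense();print(s["t"],s["tcp_pos"],s["tool_rot"],s["force"],s["finger_gap"])
cv2.imwrite("pics/scene2.png",manip.snapshot("scene")[:,:,::-1])
cv2.imwrite("pics/c2.png",cv2.resize(cv2.imread("pics/scene2.png")[60:260,140:400],(780,600),interpolation=2))
E
```

```text
5.1167 [ 0.3993 -0.2899  0.0469] [ 1.     -0.0003 -0.0009 -0.0011] [-0.2321  0.0857 -0.8946] 0.7097272719312385
```

View pics/c2.png

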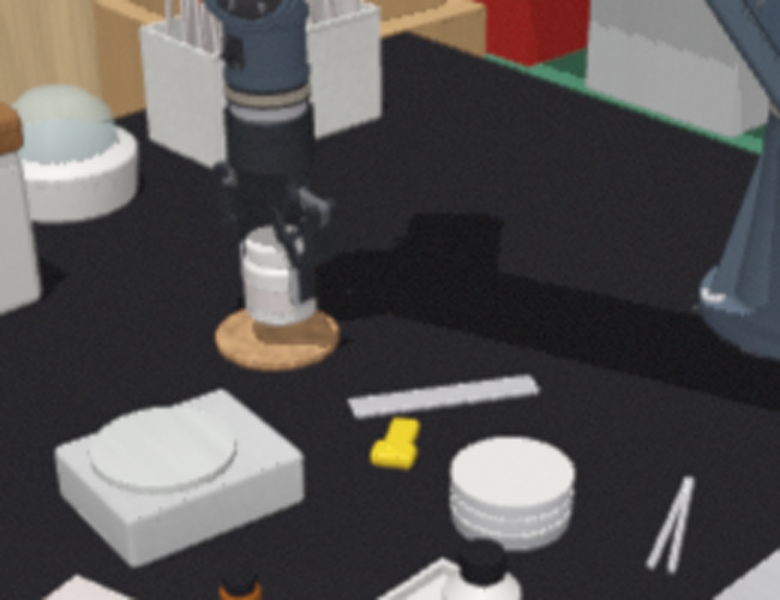

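Crop: the jar is gripped upright over the mat (jar base (280,315), mat centre (278,337)). I'll lower it until I see contact.

Emit:
send_rows([
  {"gripper": 50, "travel": [0, 0, 14], "rotation": [0, 0, 0]},
  {"gripper": 50, "travel": [0, 0, 8], "rotation": [0, 0, 0]},
  {"gripper": 50, "travel": [0, 0, 2], "rotation": [0, 0, 0]},
  {"gripper": 50, "travel": [0, 0, 1], "rotation": [0, 0, 0]},
  {"gripper": 50, "travel": [0, 0, 0], "rotation": [0, 0, 0]},
  {"gripper": 50, "travel": [0, 0, 0], "rotation": [0, 0, 0]},
])

```text
t: 5.67
tcp_pos: [0.4001, -0.2909, 0.0229]
tool_rot: [1.0, -0.0, 0.0, 0.0]
force: [0.4, 0.8, -1.3]
finger_gap: 0.712
```

Emit:
send_rows([
  {"gripper": 50, "travel": [0, 0, 1], "rotation": [0, 0, 0]},
  {"gripper": 50, "travel": [0, 0, 1], "rotation": [0, 0, 0]},
  {"gripper": 50, "travel": [0, 0, 0], "rotation": [0, 0, 0]},
])

```text
t: 5.92
tcp_pos: [0.4001, -0.2909, 0.0212]
tool_rot: [1.0, -0.0, 0.0, 0.0]
force: [-1.6, 0.1, 5.2]
finger_gap: 0.712
```

Emit:
send_rows([
  {"gripper": 85, "travel": [0, 0, 0], "rotation": [0, 0, 0]},
  {"gripper": 85, "travel": [0, 0, 0], "rotation": [0, 0, 0]},
  {"gripper": 85, "travel": [0, 0, 0], "rotation": [0, 0, 0]},
  {"gripper": 85, "travel": [0, 0, 0], "rotation": [0, 0, 0]},
  {"gripper": 85, "travel": [0, 0, 0], "rotation": [0, 0, 0]},
  {"gripper": 85, "travel": [0, 0, -20], "rotation": [0, 0, 0]},
  {"gripper": 85, "travel": [0, 0, -30], "rotation": [0, 0, 0]},
  {"gripper": 85, "travel": [0, 0, -35], "rotation": [0, 0, 0]},
  {"gripper": 85, "travel": [0, 0, -35], "rotation": [0, 0, 0]},
  {"gripper": 85, "travel": [0, 0, -30], "rotation": [0, 0, 0]},
])

```text
t: 6.75
tcp_pos: [0.3998, -0.2906, 0.1722]
tool_rot: [1.0, -0.0, 0.0, 0.0]
force: [0.1, -0.3, 0.2]
finger_gap: 0.996
```

Emit:
send_rows([
  {"gripper": 85, "travel": [16, -37, 0], "rotation": [0, 0, 0]},
  {"gripper": 85, "travel": [16, -37, 0], "rotation": [0, 0, 0]},
  {"gripper": 85, "travel": [16, -37, 0], "rotation": [0, 0, 0]},
  {"gripper": 85, "travel": [16, -37, 0], "rotation": [0, 0, 0]},
  {"gripper": 85, "travel": [16, -37, 0], "rotation": [0, 0, 0]},
  {"gripper": 85, "travel": [16, -37, 0], "rotation": [0, 0, 0]},
  {"gripper": 85, "travel": [16, -37, 0], "rotation": [0, 0, 0]},
  {"gripper": 85, "travel": [16, -37, 0], "rotation": [0, 0, 0]},
  {"gripper": 85, "travel": [16, -37, 0], "rotation": [0, 0, 0]},
  {"gripper": 85, "travel": [16, -37, 0], "rotation": [0, 0, 0]},
  {"gripper": 85, "travel": [16, -37, 0], "rotation": [0, 0, 0]},
  {"gripper": 85, "travel": [16, -37, 0], "rotation": [0, 0, 0]},
])

```text
t: 7.75
tcp_pos: [0.5921, 0.1553, 0.17]
tool_rot: [1.0, -0.0, -0.0, 0.0]
force: [0.3, -0.2, 0.6]
finger_gap: 0.994
```

Emit:
send_rows([
  {"gripper": 85, "travel": [0, 0, 0], "rotation": [0, 0, 0]},
  {"gripper": 85, "travel": [0, 0, 0], "rotation": [0, 0, 0]},
])

```text
t: 7.92
tcp_pos: [0.5921, 0.1554, 0.1698]
tool_rot: [1.0, 0.002, -0.0, 0.0]
force: [-0.2, -0.7, 1.3]
finger_gap: 0.994
```

Emit:
send_rows([
  {"gripper": 85, "travel": [1, 2, 20], "rotation": [0, 0, 0]},
  {"gripper": 85, "travel": [0, 0, 25], "rotation": [0, 0, 0]},
  {"gripper": 85, "travel": [0, 0, 25], "rotation": [0, 0, 0]},
  {"gripper": 85, "travel": [0, 0, 25], "rotation": [0, 0, 0]},
  {"gripper": 85, "travel": [0, 0, 20], "rotation": [0, 0, 0]},
  {"gripper": 85, "travel": [0, 0, 15], "rotation": [0, 0, 0]},
  {"gripper": 85, "travel": [0, 0, 0], "rotation": [0, 0, 0]},
  {"gripper": 85, "travel": [0, 0, 0], "rotation": [0, 0, 0]},
])

```text
t: 8.58
tcp_pos: [0.5919, 0.1498, 0.0396]
tool_rot: [1.0, -0.001, -0.002, 0.0]
force: [-0.5, -0.3, 0.0]
finger_gap: 0.996
```

Emit:
send_rows([
  {"gripper": 38, "travel": [0, 0, 0], "rotation": [0, 0, 0]},
  {"gripper": 38, "travel": [0, 0, 0], "rotation": [0, 0, 0]},
  {"gripper": 38, "travel": [0, 0, 0], "rotation": [0, 0, 0]},
  {"gripper": 38, "travel": [0, 0, 0], "rotation": [0, 0, 0]},
  {"gripper": 38, "travel": [0, 0, 0], "rotation": [0, 0, 0]},
  {"gripper": 38, "travel": [0, 0, 0], "rotation": [0, 0, 0]},
  {"gripper": 38, "travel": [0, 0, 0], "rotation": [0, 0, 0]},
  {"gripper": 38, "travel": [0, 0, 0], "rotation": [0, 0, 0]},
], newtons=40)

```text
t: 9.25
tcp_pos: [0.5941, 0.1513, 0.042]
tool_rot: [1.0, -0.0, 0.001, 0.0]
force: [-0.1, -0.1, 6.5]
finger_gap: 0.574
```

Emit:
send_rows([
  {"gripper": 38, "travel": [0, 0, -10], "rotation": [0, 0, 0]},
  {"gripper": 38, "travel": [0, 0, -20], "rotation": [0, 0, 0]},
  {"gripper": 38, "travel": [0, 0, -30], "rotation": [0, 0, 0]},
  {"gripper": 38, "travel": [0, 0, -30], "rotation": [0, 0, 0]},
  {"gripper": 38, "travel": [0, 5, -20], "rotation": [0, 0, 0]},
  {"gripper": 38, "travel": [2, 20, 0], "rotation": [0, 0, 0]},
  {"gripper": 38, "travel": [3, 30, 0], "rotation": [0, 0, 0]},
  {"gripper": 38, "travel": [3, 30, 0], "rotation": [0, 0, 0]},
  {"gripper": 38, "travel": [3, 30, 0], "rotation": [0, 0, 0]},
  {"gripper": 38, "travel": [4, 30, 0], "rotation": [0, 0, 0]},
  {"gripper": 38, "travel": [4, 30, 0], "rotation": [0, 0, 0]},
  {"gripper": 38, "travel": [4, 30, 0], "rotation": [0, 0, 0]},
])

```text
t: 10.25
tcp_pos: [0.6155, -0.0549, 0.1506]
tool_rot: [1.0, -0.0, -0.0, -0.0]
force: [0.1, -1.2, -1.7]
finger_gap: 0.572
```

Emit:
send_rows([
  {"gripper": 38, "travel": [4, 30, 0], "rotation": [0, 0, 0]},
  {"gripper": 38, "travel": [3, 30, 0], "rotation": [0, 0, 0]},
  {"gripper": 38, "travel": [2, 20, 0], "rotation": [0, 0, 0]},
  {"gripper": 38, "travel": [1, 13, 0], "rotation": [0, 0, 0]},
  {"gripper": 38, "travel": [0, 0, 15], "rotation": [0, 0, 0]},
  {"gripper": 38, "travel": [0, 0, 15], "rotation": [0, 0, 0]},
  {"gripper": 38, "travel": [0, 0, 0], "rotation": [0, 0, 0]},
  {"gripper": 38, "travel": [0, 0, 0], "rotation": [0, 0, 0]},
])

```text
t: 10.92
tcp_pos: [0.6248, -0.1458, 0.1195]
tool_rot: [1.0, -0.0, -0.001, -0.001]
force: [0.3, -1.0, -1.2]
finger_gap: 0.573
```

```bash
python3 - <<'E'
from h import *
s=manip.sense();print(s["t"],s["tcp_pos"],s["tool_rot"],s["force"],s["finger_gap"])
cv2.imwrite("pics/scene3.png",manip.snapshot("scene")[:,:,::-1])
cv2.imwrite("pics/c3.png",cv2.resize(cv2.imread("pics/scene3.png")[110:260,120:320],(800,600),interpolation=2))
E
```

```text
10.9167 [ 0.6248 -0.1458  0.1195] [ 1.     -0.     -0.0015 -0.0008] [ 0.3423 -1.041  -1.1699] 0.5729975610908914
```

View pics/c3.png

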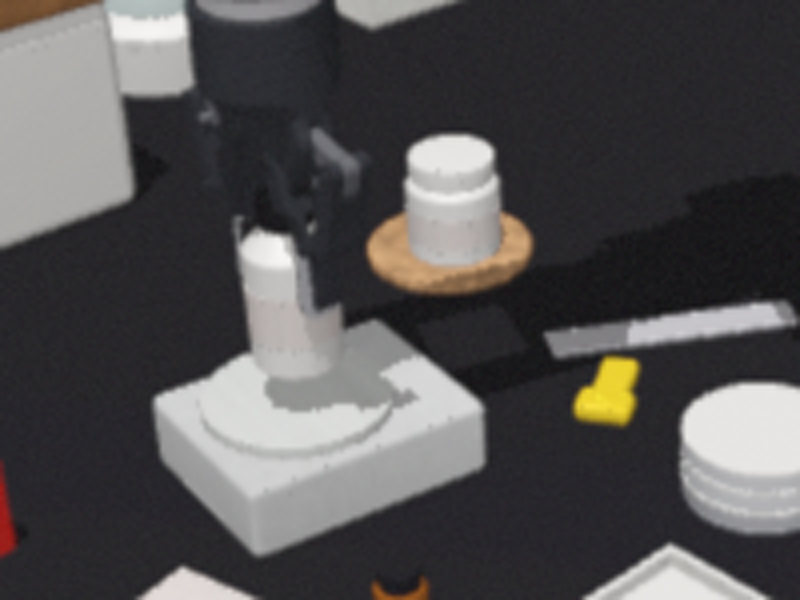

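Crop: bottle upright over the plate (base (297,362), plate centre (296,402), about 25 mm of drop left). The jar stands on the mat at (450,215). Lowering now.

Emit:
send_rows([
  {"gripper": 38, "travel": [1, 0, 12], "rotation": [0, 0, 0]},
  {"gripper": 38, "travel": [0, 0, 8], "rotation": [0, 0, 0]},
  {"gripper": 38, "travel": [0, 0, 2], "rotation": [0, 0, 0]},
  {"gripper": 38, "travel": [0, 0, 1], "rotation": [0, 0, 0]},
  {"gripper": 38, "travel": [0, 0, 1], "rotation": [0, 0, 0]},
  {"gripper": 38, "travel": [0, 0, 0], "rotation": [0, 0, 0]},
  {"gripper": 38, "travel": [0, 0, 0], "rotation": [0, 0, 0]},
])

```text
t: 11.55
tcp_pos: [0.6271, -0.1469, 0.0965]
tool_rot: [1.0, -0.0, 0.0, 0.0]
force: [-0.3, 0.3, -1.4]
finger_gap: 0.572
```

Emit:
send_rows([
  {"gripper": 38, "travel": [0, 0, 1], "rotation": [0, 0, 0]},
  {"gripper": 38, "travel": [0, 0, 1], "rotation": [0, 0, 0]},
  {"gripper": 38, "travel": [0, 0, 0], "rotation": [0, 0, 0]},
])

```text
t: 11.8
tcp_pos: [0.6269, -0.1468, 0.0943]
tool_rot: [1.0, -0.0, -0.0, -0.0]
force: [-0.3, -0.8, -1.3]
finger_gap: 0.576
```

Emit:
send_rows([
  {"gripper": 38, "travel": [0, 0, 1], "rotation": [0, 0, 0]},
  {"gripper": 38, "travel": [0, 0, 0.5], "rotation": [0, 0, 0]},
  {"gripper": 38, "travel": [0, 0, 0], "rotation": [0, 0, 0]},
])

```text
t: 12.05
tcp_pos: [0.627, -0.1468, 0.0941]
tool_rot: [1.0, -0.0, 0.0, 0.0]
force: [-2.7, 0.1, 5.3]
finger_gap: 0.576
```

Emit:
send_rows([
  {"gripper": 85, "travel": [0, 0, 0], "rotation": [0, 0, 0]},
  {"gripper": 85, "travel": [0, 0, 0], "rotation": [0, 0, 0]},
  {"gripper": 85, "travel": [0, 0, 0], "rotation": [0, 0, 0]},
  {"gripper": 85, "travel": [0, 0, 0], "rotation": [0, 0, 0]},
  {"gripper": 85, "travel": [0, 0, 0], "rotation": [0, 0, 0]},
  {"gripper": 85, "travel": [0, 0, -15], "rotation": [0, 0, 0]},
  {"gripper": 85, "travel": [0, 0, -30], "rotation": [0, 0, 0]},
  {"gripper": 85, "travel": [0, 0, -30], "rotation": [0, 0, 0]},
  {"gripper": 85, "travel": [0, 0, -30], "rotation": [0, 0, 0]},
  {"gripper": 85, "travel": [0, 0, 0], "rotation": [0, 0, 0]},
])

```text
t: 12.88
tcp_pos: [0.6309, -0.1483, 0.2046]
tool_rot: [1.0, -0.0, 0.006, 0.003]
force: [0.3, -0.6, 0.4]
finger_gap: 0.996
```

Emit:
send_rows([
  {"gripper": 85, "travel": [-18, -34, 0], "rotation": [0, 0, 0]},
  {"gripper": 85, "travel": [-18, -34, 0], "rotation": [0, 0, 0]},
  {"gripper": 85, "travel": [-18, -34, 0], "rotation": [0, 0, 0]},
  {"gripper": 85, "travel": [-18, -34, 0], "rotation": [0, 0, 0]},
  {"gripper": 85, "travel": [-18, -34, 0], "rotation": [0, 0, 0]},
  {"gripper": 85, "travel": [-18, -34, 0], "rotation": [0, 0, 0]},
  {"gripper": 85, "travel": [-18, -34, 0], "rotation": [0, 0, 0]},
  {"gripper": 85, "travel": [-18, -34, 0], "rotation": [0, 0, 0]},
  {"gripper": 85, "travel": [-18, -34, 0], "rotation": [0, 0, 0]},
  {"gripper": 85, "travel": [-18, -34, 0], "rotation": [0, 0, 0]},
  {"gripper": 85, "travel": [-18, -34, 0], "rotation": [0, 0, 0]},
  {"gripper": 85, "travel": [-18, -34, 0], "rotation": [0, 0, 0]},
])

```text
t: 13.88
tcp_pos: [0.41, 0.2627, 0.1977]
tool_rot: [1.0, -0.0, 0.0, -0.0]
force: [0.5, 0.2, -0.4]
finger_gap: 0.999
```

Emit:
send_rows([
  {"gripper": 85, "travel": [-22, -33, 0], "rotation": [0, 0, 0]},
  {"gripper": 85, "travel": [0, 0, 0], "rotation": [0, 0, -7.1]},
  {"gripper": 85, "travel": [0, 0, 0], "rotation": [0, 0, -7.1]},
  {"gripper": 85, "travel": [0, 0, 0], "rotation": [0, 0, -7.1]},
  {"gripper": 85, "travel": [0, 0, 0], "rotation": [0, 0, -7.1]},
  {"gripper": 85, "travel": [0, 0, 0], "rotation": [0, 0, 0]},
  {"gripper": 85, "travel": [0, 0, 0], "rotation": [0, 0, 0]},
])

```text
t: 14.47
tcp_pos: [0.3891, 0.2943, 0.1976]
tool_rot: [0.97, 0.244, -0.0, 0.0]
force: [-0.7, -0.9, 0.1]
finger_gap: 0.995
```

```bash
python3 - <<'E'
from h import *
s=manip.sense();print(s["t"],s["tcp_pos"],s["tool_rot"])
for n in("scene","top"):cv2.imwrite(f"pics/{n}4.png",manip.snapshot(n)[:,:,::-1])
cv2.imwrite("pics/c4.png",cv2.resize(np.hstack([cv2.imread("pics/scene4.png")[130:330,130:330],cv2.imread("pics/scene4.png")[130:330,330:530]]),(800,400),interpolation=2))
E
```

```text
14.4667 [0.3891 0.2943 0.1976] [ 0.9699  0.2436 -0.0001  0.    ]
```

View pics/c4.png

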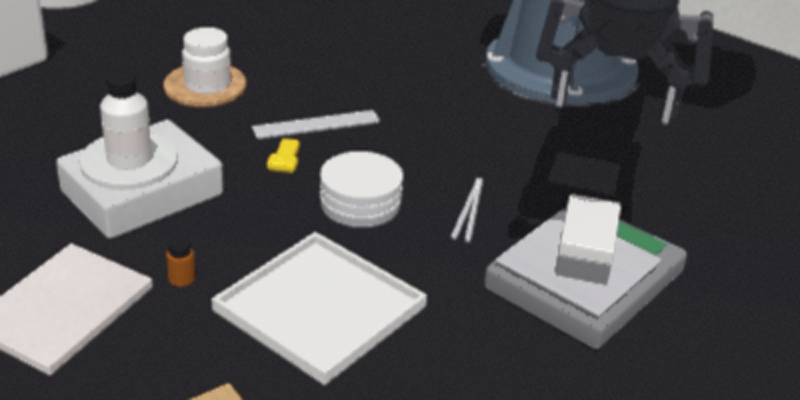

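Crop: bottle stands on the plate (128,125) and jar on the mat. Fingertips are at (562,102) and (668,120), box lid centre about (591,222). Comparing those against predictions.

```bash
python3 - <<'E'
from h import *
print(px("scene",[[.3891,.2943,.2106],[.3891,.2943,.084]]),"seen tips 437.5,185.5 lid 425.5,241")
print(onz("scene",(425.5,241),.084),onz("scene",(437.5,185.5),.2106))
E
```

```text
[[435.091  184.566 ]
 [424.624  240.4537]] seen tips 437.5,185.5 lid 425.5,241
[[0.3894 0.2965 0.084 ]] [[0.3888 0.2992 0.2106]]
```

Emit:
send_rows([
  {"gripper": 85, "travel": [0, 0, 20], "rotation": [0, 0, 0]},
  {"gripper": 85, "travel": [0, 0, 30], "rotation": [0, 0, 0]},
  {"gripper": 85, "travel": [0, 0, 30], "rotation": [0, 0, 0]},
  {"gripper": 85, "travel": [0, 0, 30], "rotation": [0, 0, 0]},
  {"gripper": 85, "travel": [0, 0, 20], "rotation": [0, 0, 0]},
  {"gripper": 85, "travel": [0, 0, 15], "rotation": [0, 0, 0]},
  {"gripper": 85, "travel": [0, 0, 0], "rotation": [0, 0, 0]},
  {"gripper": 85, "travel": [0, 0, 0], "rotation": [0, 0, 0]},
])

```text
t: 15.23
tcp_pos: [0.3889, 0.294, 0.0523]
tool_rot: [0.97, 0.244, -0.001, 0.0]
force: [0.3, 0.3, 0.8]
finger_gap: 0.994
```

Emit:
send_rows([
  {"gripper": 38, "travel": [0, 0, 0], "rotation": [0, 0, 0]},
  {"gripper": 38, "travel": [0, 0, 0], "rotation": [0, 0, 0]},
  {"gripper": 38, "travel": [0, 0, 0], "rotation": [0, 0, 0]},
  {"gripper": 38, "travel": [0, 0, 0], "rotation": [0, 0, 0]},
  {"gripper": 38, "travel": [0, 0, 0], "rotation": [0, 0, 0]},
  {"gripper": 38, "travel": [0, 0, 0], "rotation": [0, 0, 0]},
  {"gripper": 38, "travel": [0, 0, 0], "rotation": [0, 0, 0]},
  {"gripper": 38, "travel": [0, 0, 0], "rotation": [0, 0, 0]},
], newtons=40)

```text
t: 15.9
tcp_pos: [0.39, 0.2947, 0.0541]
tool_rot: [0.97, 0.245, 0.001, -0.0]
force: [-1.8, 0.1, 6.9]
finger_gap: 0.579
```

Emit:
send_rows([
  {"gripper": 38, "travel": [0, 0, -10], "rotation": [0, 0, 0]},
  {"gripper": 38, "travel": [0, 0, -20], "rotation": [0, 0, 0]},
  {"gripper": 38, "travel": [0, 0, -20], "rotation": [0, 0, 7.1]},
  {"gripper": 38, "travel": [0, 0, -20], "rotation": [0, 0, 7.1]},
  {"gripper": 38, "travel": [0, 0, 0], "rotation": [0, 0, 7.1]},
  {"gripper": 38, "travel": [0, 0, 0], "rotation": [0, 0, 7.1]},
  {"gripper": 38, "travel": [12, 9, 0], "rotation": [0, 0, 0]},
  {"gripper": 38, "travel": [24, 18, 0], "rotation": [0, 0, 0]},
  {"gripper": 38, "travel": [24, 18, 0], "rotation": [0, 0, 0]},
  {"gripper": 38, "travel": [24, 18, 0], "rotation": [0, 0, 0]},
  {"gripper": 38, "travel": [24, 18, 0], "rotation": [0, 0, 0]},
  {"gripper": 38, "travel": [24, 18, 0], "rotation": [0, 0, 0]},
])

```text
t: 16.9
tcp_pos: [0.5217, 0.1943, 0.1235]
tool_rot: [1.0, -0.0, -0.0, -0.0]
force: [0.6, 0.3, -0.8]
finger_gap: 0.581
```

Emit:
send_rows([
  {"gripper": 38, "travel": [24, 18, 0], "rotation": [0, 0, 0]},
  {"gripper": 38, "travel": [24, 18, 0], "rotation": [0, 0, 0]},
  {"gripper": 38, "travel": [24, 17, 0], "rotation": [0, 0, 0]},
  {"gripper": 38, "travel": [11, 7, 0], "rotation": [0, 0, 0]},
  {"gripper": 38, "travel": [0, 0, 20], "rotation": [0, 0, 0]},
  {"gripper": 38, "travel": [0, 0, 30], "rotation": [0, 0, 0]},
  {"gripper": 38, "travel": [0, 0, 20], "rotation": [0, 0, 0]},
  {"gripper": 38, "travel": [0, 0, 10], "rotation": [0, 0, 0]},
  {"gripper": 38, "travel": [0, 0, 0], "rotation": [0, 0, 0]},
  {"gripper": 38, "travel": [0, 0, 0], "rotation": [0, 0, 0]},
])

```text
t: 17.73
tcp_pos: [0.6037, 0.1357, 0.043]
tool_rot: [1.0, -0.0, -0.0, -0.0]
force: [0.1, -0.1, -1.1]
finger_gap: 0.581
```

```bash
python3 - <<'E'
from h import *
s=manip.sense();print(s["t"],s["tcp_pos"],s["tool_rot"],s["force"],s["finger_gap"])
cv2.imwrite("pics/scene5.png",manip.snapshot("scene")[:,:,::-1])
cv2.imwrite("pics/c5.png",cv2.resize(cv2.imread("pics/scene5.png")[200:350,210:380],(680,600),interpolation=2))
E
```

```text
17.7333 [0.6037 0.1357 0.043 ] [ 1.     -0.     -0.0004 -0.    ] [ 0.0817 -0.1269 -1.1053] 0.5806649424262881
```

View pics/c5.png

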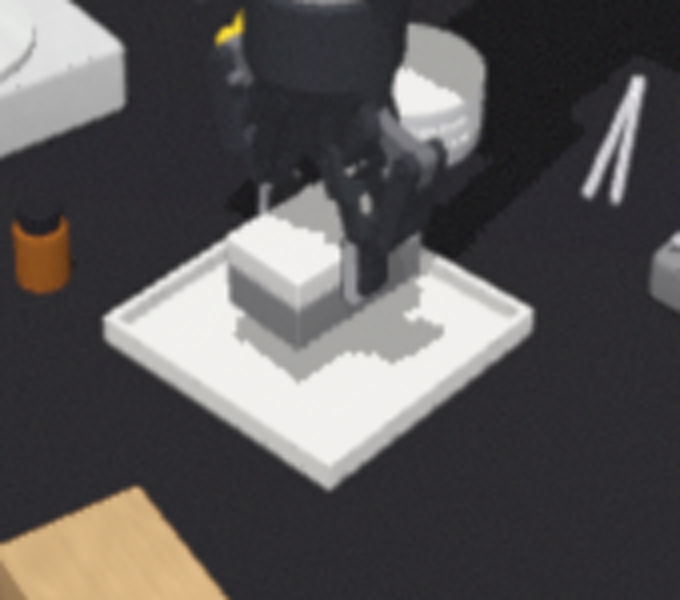

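Crop: box held level over the tray (tray centre about (320,335)), about 27 mm above the floor and aligned. Lowering.

Emit:
send_rows([
  {"gripper": 38, "travel": [0, 0, 14], "rotation": [0, 0, 0]},
  {"gripper": 38, "travel": [0, 0, 8], "rotation": [0, 0, 0]},
  {"gripper": 38, "travel": [0, 0, 2], "rotation": [0, 0, 0]},
  {"gripper": 38, "travel": [0, 0, 1], "rotation": [0, 0, 0]},
  {"gripper": 38, "travel": [0, 0, 1], "rotation": [0, 0, 0]},
  {"gripper": 38, "travel": [0, 0, 0], "rotation": [0, 0, 0]},
  {"gripper": 38, "travel": [0, 0, 0], "rotation": [0, 0, 0]},
])

```text
t: 18.37
tcp_pos: [0.6044, 0.1353, 0.0173]
tool_rot: [1.0, -0.0, 0.0, -0.0]
force: [-0.2, 0.4, -0.9]
finger_gap: 0.578
```

Emit:
send_rows([
  {"gripper": 38, "travel": [0, 0, 1], "rotation": [0, 0, 0]},
  {"gripper": 38, "travel": [0, 0, 0.5], "rotation": [0, 0, 0]},
  {"gripper": 38, "travel": [0, 0, 0], "rotation": [0, 0, 0]},
])

```text
t: 18.62
tcp_pos: [0.6045, 0.1353, 0.0162]
tool_rot: [1.0, -0.0, 0.001, -0.0]
force: [-1.1, -0.4, 4.7]
finger_gap: 0.575
```

Emit:
send_rows([
  {"gripper": 85, "travel": [0, 0, 0], "rotation": [0, 0, 0]},
  {"gripper": 85, "travel": [0, 0, 0], "rotation": [0, 0, 0]},
  {"gripper": 85, "travel": [0, 0, 0], "rotation": [0, 0, 0]},
  {"gripper": 85, "travel": [0, 0, 0], "rotation": [0, 0, 0]},
  {"gripper": 85, "travel": [0, 0, 0], "rotation": [0, 0, 0]},
  {"gripper": 85, "travel": [0, 0, -15], "rotation": [0, 0, 0]},
  {"gripper": 85, "travel": [0, 0, -30], "rotation": [0, 0, 0]},
  {"gripper": 85, "travel": [0, 0, -35], "rotation": [0, 0, 0]},
  {"gripper": 85, "travel": [0, 0, -35], "rotation": [0, 0, 0]},
  {"gripper": 85, "travel": [0, 0, -35], "rotation": [0, 0, 0]},
])

```text
t: 19.45
tcp_pos: [0.6036, 0.1352, 0.1664]
tool_rot: [1.0, -0.0, -0.001, 0.0]
force: [0.5, -0.4, 0.5]
finger_gap: 0.994
```

Emit:
send_rows([
  {"gripper": 85, "travel": [-17, 36, 0], "rotation": [0, 0, 0]},
  {"gripper": 85, "travel": [-17, 36, 0], "rotation": [0, 0, 0]},
  {"gripper": 85, "travel": [-17, 36, 0], "rotation": [0, 0, 0]},
  {"gripper": 85, "travel": [-17, 36, 0], "rotation": [0, 0, 0]},
  {"gripper": 85, "travel": [-17, 36, 0], "rotation": [0, 0, 0]},
  {"gripper": 85, "travel": [-17, 36, 0], "rotation": [0, 0, 0]},
  {"gripper": 85, "travel": [-17, 36, 0], "rotation": [0, 0, 0]},
  {"gripper": 85, "travel": [-17, 36, 0], "rotation": [0, 0, 0]},
  {"gripper": 85, "travel": [-17, 36, 0], "rotation": [0, 0, 0]},
  {"gripper": 85, "travel": [-17, 36, 0], "rotation": [0, 0, 0]},
  {"gripper": 85, "travel": [-17, 36, 0], "rotation": [0, 0, 0]},
  {"gripper": 85, "travel": [-17, 30, 0], "rotation": [0, 0, 0]},
])

```text
t: 20.45
tcp_pos: [0.399, -0.2933, 0.1655]
tool_rot: [1.0, -0.001, 0.0, 0.001]
force: [0.6, 0.4, -0.2]
finger_gap: 0.994
```

Emit:
send_rows([
  {"gripper": 85, "travel": [0, 0, 20], "rotation": [0, 0, 0]},
  {"gripper": 85, "travel": [0, 0, 20], "rotation": [0, 0, 0]},
  {"gripper": 85, "travel": [0, 0, 0], "rotation": [0, 0, 0]},
  {"gripper": 85, "travel": [0, 0, 0], "rotation": [0, 0, 0]},
])

```text
t: 20.78
tcp_pos: [0.3992, -0.2901, 0.1247]
tool_rot: [1.0, -0.0, -0.001, -0.001]
force: [-0.0, -0.1, 0.3]
finger_gap: 0.993
```

Right over the jar's release spot. Descend 104 mm (TCP 0.021) and grip.

Emit:
send_rows([
  {"gripper": 85, "travel": [1, 0, 20], "rotation": [0, 0, 0]},
  {"gripper": 85, "travel": [0, 0, 25], "rotation": [0, 0, 0]},
  {"gripper": 85, "travel": [0, 0, 25], "rotation": [0, 0, 0]},
  {"gripper": 85, "travel": [0, 0, 20], "rotation": [0, 0, 0]},
  {"gripper": 85, "travel": [0, 0, 14], "rotation": [0, 0, 0]},
  {"gripper": 85, "travel": [0, 0, 0], "rotation": [0, 0, 0]},
  {"gripper": 85, "travel": [0, 0, 0], "rotation": [0, 0, 0]},
])

```text
t: 21.37
tcp_pos: [0.4015, -0.2905, 0.0217]
tool_rot: [1.0, 0.0, 0.0, 0.0]
force: [0.5, -0.2, 1.0]
finger_gap: 0.997
```

Emit:
send_rows([
  {"gripper": 50, "travel": [0, 0, 0], "rotation": [0, 0, 0]},
  {"gripper": 50, "travel": [0, 0, 0], "rotation": [0, 0, 0]},
  {"gripper": 50, "travel": [0, 0, 0], "rotation": [0, 0, 0]},
  {"gripper": 50, "travel": [0, 0, 0], "rotation": [0, 0, 0]},
  {"gripper": 50, "travel": [0, 0, 0], "rotation": [0, 0, 0]},
  {"gripper": 50, "travel": [0, 0, 0], "rotation": [0, 0, 0]},
  {"gripper": 50, "travel": [0, 0, 0], "rotation": [0, 0, 0]},
  {"gripper": 50, "travel": [0, 0, 0], "rotation": [0, 0, 0]},
], newtons=40)

```text
t: 22.03
tcp_pos: [0.4017, -0.2912, 0.0229]
tool_rot: [1.0, -0.0, 0.001, 0.001]
force: [0.8, 0.7, 6.8]
finger_gap: 0.713
```

Emit:
send_rows([
  {"gripper": 50, "travel": [0, 0, -10], "rotation": [0, 0, 0]},
  {"gripper": 50, "travel": [0, 0, -20], "rotation": [0, 0, 0]},
  {"gripper": 50, "travel": [0, 0, -30], "rotation": [0, 0, 0]},
  {"gripper": 50, "travel": [0, 0, -30], "rotation": [0, 0, 0]},
  {"gripper": 50, "travel": [0, 0, -20], "rotation": [0, 0, 0]},
  {"gripper": 50, "travel": [8, -15, 0], "rotation": [0, 0, 0]},
  {"gripper": 50, "travel": [12, -25, 0], "rotation": [0, 0, 0]},
  {"gripper": 50, "travel": [12, -35, 0], "rotation": [0, 0, 0]},
  {"gripper": 50, "travel": [12, -35, 0], "rotation": [0, 0, 0]},
  {"gripper": 50, "travel": [12, -35, 0], "rotation": [0, 0, 0]},
  {"gripper": 50, "travel": [12, -35, 0], "rotation": [0, 0, 0]},
  {"gripper": 50, "travel": [12, -35, 0], "rotation": [0, 0, 0]},
])

```text
t: 23.03
tcp_pos: [0.4809, -0.074, 0.1321]
tool_rot: [1.0, -0.0, 0.0, 0.0]
force: [0.7, -0.2, -2.0]
finger_gap: 0.709
```

Emit:
send_rows([
  {"gripper": 50, "travel": [0, -35, 0], "rotation": [0, 0, 0]},
  {"gripper": 50, "travel": [0, -35, 0], "rotation": [0, 0, 0]},
  {"gripper": 50, "travel": [0, -35, 0], "rotation": [0, 0, 0]},
  {"gripper": 50, "travel": [0, -35, 0], "rotation": [0, 0, 0]},
  {"gripper": 50, "travel": [-12, -35, 0], "rotation": [0, 0, 0]},
  {"gripper": 50, "travel": [-12, -35, 0], "rotation": [0, 0, 0]},
  {"gripper": 50, "travel": [-12, -35, 0], "rotation": [0, 0, 0]},
  {"gripper": 50, "travel": [-12, -35, 0], "rotation": [0, 0, 0]},
  {"gripper": 50, "travel": [-12, -35, 0], "rotation": [0, 0, 0]},
  {"gripper": 50, "travel": [-12, -30, 0], "rotation": [0, 0, 0]},
  {"gripper": 50, "travel": [-10, -20, 0], "rotation": [0, 0, 0]},
  {"gripper": 50, "travel": [-1, -6, 0], "rotation": [0, 0, 0]},
])

```text
t: 24.03
tcp_pos: [0.3955, 0.2977, 0.132]
tool_rot: [1.0, 0.002, -0.001, -0.0]
force: [-0.1, 0.1, -2.2]
finger_gap: 0.712
```

Emit:
send_rows([
  {"gripper": 50, "travel": [0, 0, 20], "rotation": [0, 0, 0]},
  {"gripper": 50, "travel": [0, 0, 20], "rotation": [0, 0, 0]},
  {"gripper": 50, "travel": [0, 0, 0], "rotation": [0, 0, 0]},
  {"gripper": 50, "travel": [0, 0, 0], "rotation": [0, 0, 0]},
])

```text
t: 24.37
tcp_pos: [0.3976, 0.2945, 0.0911]
tool_rot: [1.0, -0.0, -0.001, 0.001]
force: [-0.4, -0.6, -0.9]
finger_gap: 0.711
```

```bash
python3 - <<'E'
from h import *
s=manip.sense();print(s["t"],s["tcp_pos"],s["tool_rot"],s["force"],s["finger_gap"])
cv2.imwrite("pics/scene6.png",manip.snapshot("scene")[:,:,::-1])
cv2.imwrite("pics/c6.png",cv2.resize(cv2.imread("pics/scene6.png")[160:310,340:500],(640,600),interpolation=2))
E
```

```text
24.3667 [0.3976 0.2945 0.0911] [ 1.     -0.0005 -0.0011  0.0006] [-0.3898 -0.5663 -0.922 ] 0.7109067379282642
```

View pics/c6.png

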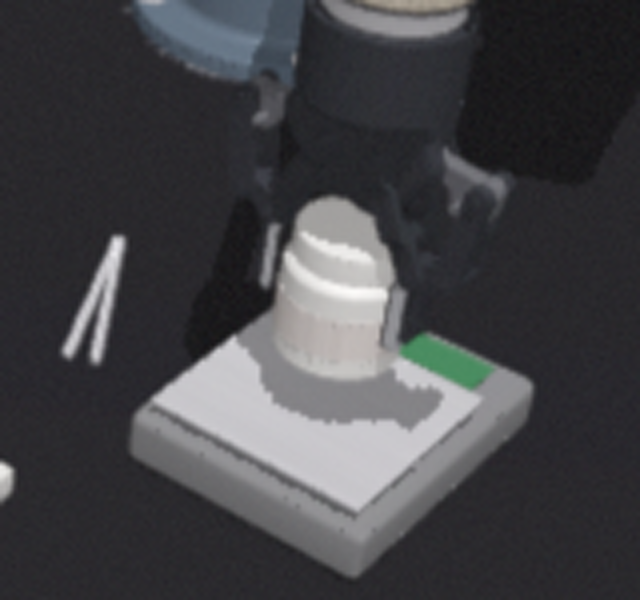

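Crop: jar upright over the pan (base (335,360), pan centre about (316,405)), about 34 mm above it. Lowering.

Emit:
send_rows([
  {"gripper": 50, "travel": [0, 0, 18], "rotation": [0, 0, 0]},
  {"gripper": 50, "travel": [0, 0, 10], "rotation": [0, 0, 0]},
  {"gripper": 50, "travel": [0, 0, 3], "rotation": [0, 0, 0]},
  {"gripper": 50, "travel": [0, 0, 1], "rotation": [0, 0, 0]},
  {"gripper": 50, "travel": [0, 0, 1], "rotation": [0, 0, 0]},
  {"gripper": 50, "travel": [0, 0, 0], "rotation": [0, 0, 0]},
  {"gripper": 50, "travel": [0, 0, 0], "rotation": [0, 0, 0]},
])

```text
t: 25.0
tcp_pos: [0.3985, 0.2955, 0.0588]
tool_rot: [1.0, -0.0, 0.0, -0.0]
force: [-0.9, -0.2, -2.5]
finger_gap: 0.709
```

Emit:
send_rows([
  {"gripper": 50, "travel": [0, 0, 1], "rotation": [0, 0, 0]},
  {"gripper": 50, "travel": [0, 0, 0.5], "rotation": [0, 0, 0]},
  {"gripper": 50, "travel": [0, 0, 0], "rotation": [0, 0, 0]},
])

```text
t: 25.25
tcp_pos: [0.3983, 0.2954, 0.057]
tool_rot: [1.0, -0.0, 0.0, -0.0]
force: [0.0, -0.4, -0.9]
finger_gap: 0.707
```

Emit:
send_rows([
  {"gripper": 50, "travel": [0, 0, 1], "rotation": [0, 0, 0]},
  {"gripper": 50, "travel": [0, 0, 0.5], "rotation": [0, 0, 0]},
  {"gripper": 50, "travel": [0, 0, 0], "rotation": [0, 0, 0]},
])

```text
t: 25.5
tcp_pos: [0.3983, 0.2955, 0.0569]
tool_rot: [1.0, -0.0, 0.001, -0.0]
force: [-2.0, 0.4, 11.8]
finger_gap: 0.707
```

Emit:
send_rows([
  {"gripper": 85, "travel": [0, 0, 0], "rotation": [0, 0, 0]},
  {"gripper": 85, "travel": [0, 0, 0], "rotation": [0, 0, 0]},
  {"gripper": 85, "travel": [0, 0, 0], "rotation": [0, 0, 0]},
  {"gripper": 85, "travel": [0, 0, 0], "rotation": [0, 0, 0]},
  {"gripper": 85, "travel": [0, 0, 0], "rotation": [0, 0, 0]},
  {"gripper": 85, "travel": [0, 0, -15], "rotation": [0, 0, 0]},
  {"gripper": 85, "travel": [0, 0, -30], "rotation": [0, 0, 0]},
  {"gripper": 85, "travel": [0, 0, -35], "rotation": [0, 0, 0]},
  {"gripper": 85, "travel": [0, 0, -35], "rotation": [0, 0, 0]},
  {"gripper": 85, "travel": [0, 0, -35], "rotation": [0, 0, 0]},
  {"gripper": 85, "travel": [10, 30, -20], "rotation": [0, 0, 0]},
  {"gripper": 85, "travel": [10, 36, 0], "rotation": [0, 0, 0]},
])

```text
t: 26.5
tcp_pos: [0.4211, 0.2312, 0.23]
tool_rot: [1.0, 0.002, 0.005, -0.002]
force: [1.5, -0.7, -0.4]
finger_gap: 0.992
```

Emit:
send_rows([
  {"gripper": 85, "travel": [10, 38, 0], "rotation": [0, 0, 0]},
  {"gripper": 85, "travel": [10, 38, 0], "rotation": [0, 0, 0]},
  {"gripper": 85, "travel": [5, 38, 0], "rotation": [0, 0, 0]},
  {"gripper": 85, "travel": [0, 38, 0], "rotation": [0, 0, 0]},
  {"gripper": 85, "travel": [0, 38, 0], "rotation": [0, 0, 0]},
  {"gripper": 85, "travel": [0, 38, 0], "rotation": [0, 0, 0]},
  {"gripper": 85, "travel": [0, 38, 0], "rotation": [0, 0, 0]},
  {"gripper": 85, "travel": [-10, 38, 0], "rotation": [0, 0, 0]},
  {"gripper": 85, "travel": [-10, 38, 0], "rotation": [0, 0, 0]},
  {"gripper": 85, "travel": [-10, 38, 0], "rotation": [0, 0, 0]},
  {"gripper": 85, "travel": [-10, 38, 0], "rotation": [0, 0, 0]},
  {"gripper": 85, "travel": [-10, 38, 0], "rotation": [0, 0, 0]},
])

```text
t: 27.5
tcp_pos: [0.3918, -0.2283, 0.2252]
tool_rot: [1.0, -0.0, -0.0, -0.0]
force: [0.5, -0.1, 0.8]
finger_gap: 0.996
```

Emit:
send_rows([
  {"gripper": 85, "travel": [-15, 38, 0], "rotation": [0, 0, 0]},
  {"gripper": 85, "travel": [-15, 38, 0], "rotation": [0, 0, 0]},
  {"gripper": 85, "travel": [-15, 38, 0], "rotation": [0, 0, 0]},
  {"gripper": 85, "travel": [-15, 38, 0], "rotation": [0, 0, 0]},
  {"gripper": 85, "travel": [-15, 38, 0], "rotation": [0, 0, 0]},
  {"gripper": 85, "travel": [-15, 38, 0], "rotation": [0, 0, 0]},
  {"gripper": 85, "travel": [-15, 38, 0], "rotation": [0, 0, 0]},
  {"gripper": 85, "travel": [-15, 38, 0], "rotation": [0, 0, 0]},
  {"gripper": 85, "travel": [0, 0, 0], "rotation": [0, 0, 0]},
  {"gripper": 85, "travel": [0, 0, 0], "rotation": [0, 0, 0]},
])

```text
t: 28.33
tcp_pos: [0.2713, -0.5325, 0.2245]
tool_rot: [1.0, -0.002, -0.0, -0.0]
force: [0.7, 0.8, 0.2]
finger_gap: 0.995
```

```bash
python3 - <<'E'
from h import *
for n in("scene","top"):cv2.imwrite(f"pics/{n}7.png",manip.snapshot(n)[:,:,::-1])
im=cv2.imread("pics/top7.png")
cv2.imwrite("pics/c7.png",np.vstack([np.hstack([cv2.resize(im[y:y+100,x:x+100],(300,300),interpolation=2) for x,y in((180,120),(95,235))]),np.hstack([cv2.resize(im[112:212,325:425],(300,300),interpolation=2),cv2.resize(cv2.imread("pics/scene7.png")[120:320,140:480],(300,300))])]))
E
```

```text
(no output)
```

View pics/c7.png

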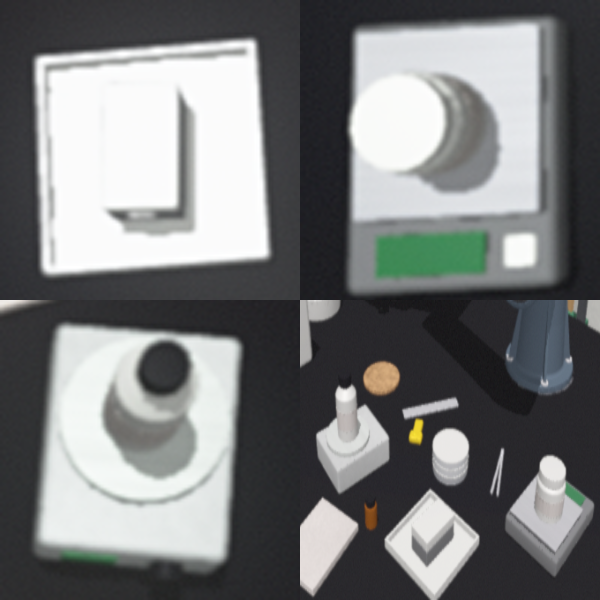

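Crops (3x): box lid corners (105,84)–(180,213), jar lid centre (100,122) in its crop, cap centre (163,67) in its crop. All three stand upright, and the vial and dishes look undisturbed. Checking offsets.

```bash
python3 - <<'E'
from h import *
C=lambda p,o:(np.array(p,float)+.5)/3-.5+o
b=onz("top",C((142.3,148.5),[180,120]),.046)[0];j=onz("top",C((100,122),[95,235]),.110)[0];c=onz("top",C((163,67),[325,112]),.158)[0]
for n,p,t in(("box",b,(.603,.1344)),("jar",j,(.3972,.2933)),("bottle",c,(.6264,-.1488))):print(n,p,"off mm",(p[:2]-t)*1e3)
s=manip.sense();print(s["t"],abs(s["qd"]).max())
a=cv2.imread("pics/top0.png").astype(int);z=cv2.imread("pics/top7.png").astype(int)
print("dishes/vial diff",abs(a-z)[220:275,250:305].mean(),abs(a-z)[120:145,280:305].mean())
E
```

```text
box [0.5997 0.1344 0.046 ] off mm [-3.2867  0.0179]
jar [0.3958 0.295  0.11  ] off mm [-1.3994  1.7429]
bottle [ 0.6251 -0.1437  0.158 ] off mm [-1.2581  5.1496]
28.4333 0.023844712716075026
dishes/vial diff 0.6571900826446281 1.1264
```

All offsets are under 6 mm against the 15 mm tolerance, so I'm handing in.

```bash
python3 -c "
from station import manip
print(manip.sign_off())"
```

```text
the job is handed in; nothing more can be done
None
```

I moved all three containers to their new stations and handed the job in at about 28 s of the 112 s limit. The jar waited on the cork mat while the bottle went to the stirrer plate and the box to the tray; then the jar went to the balance pan. I lowered each one until the force reading showed contact before letting go.

The last top-camera check gave these distances from centre, against the 15 mm allowed:

| Container | Station | Offset |
|---|---|---|
| Slide box | White tray | about 3 mm |
| Jar | Balance pan | about 2 mm |
| Bottle | Stirrer plate | about 5 mm |

- **State at the end:** all three looked upright, and the gripper was open and well clear of everything.
- **Dishes and vial:** the before and after pictures show no visible change at either spot.
- **Disagreement between cameras:** at the start, the two views differed by about 1–2 pixels (2–3 mm), or about 8 mm for the mat. I aimed between the two.
- **Verdict:** the hand-in reports none, so success is judged from these checks alone.

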